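# Turn a cover plate over against the step of a turnover stand

## Task

The blue side of the cover plate is finished, so turn the plate over, copper side up, without grasping it or picking it up: with the fingertips push it along the lower ledge squarely up against the step, keep pushing so that its near edge tips up and it flips over the step onto the upper deck. Then push it along the deck until it lies flat and square against the back stop, about midway across the deck, and leave it there. Do not disturb the other things on the worktable.

Things in the scene. Friction and masses are not known exactly. Their poses are not given: they have to be found in the camera images.
- cover_plate: Loose cover plate, 0.16 kg, 90 mm (x) by 70 mm (y) by 10 mm thick (z). Origin at its very centre. +z is the normal of the blue face with three white lines; the other face is copper. Starts blue side up on the stand's lower ledge, its 90 mm side along the stand's x to within 9 degrees, 10 to 30 mm short of the step. Pushed by two tips side by side it squares up.
- stand: Fixed grey two-level turnover stand, 130 mm wide (its y, -65 to +65), no side walls. Origin on the wooden worktable (0.14 up) right below the face of the step, mid-width; +x is the turning direction, z up. Lower ledge: x -85 to 0, top 25 mm above the worktable. Upper deck: x 0 to 120, top 35 mm. Back stop bar: face at x = 120, top 55 mm.
- step_edge (a point): Upper edge of the step (yellow strip), mid-width, 35 mm above the worktable; the vertical step face is 10 mm high. With the plate against it the plate's near end stands 5 mm past the ledge's near end, so fingertips fit before it, lower than the plate. Pressed on with about 10 N and raised, they take the near edge up by friction; from 25 degrees a push to +x alone tips it on.
- back_stop (a point): Foot of the back stop's face, mid-width, on the upper deck, at x = 120 mm of the stand. A plate pushed beyond upright at the step topples by itself onto the deck, copper side up, and lies some 25 to 45 mm short of this stop. Flush against it the plate's centre is at x = 75 mm.
- bottle: Bystander: white bottle with red cap, 57 mm round, 130 mm high, loose, at the back. Origin under its centre.
- bin: Bystander: clear open plastic bin, 87 x 87 x 100 mm high, loose, at the back. Origin under its centre.
- log_book: Bystander: blue notebook, 105 x 149 x 12 mm, loose, near right. Origin under its centre.
- marker_pen: Bystander: black marker with red cap, 134 mm long, 16 mm thick, lying on the notebook. Origin under its centre.
- tape: Bystander: roll of masking tape lying flat, 94 mm across, 24 mm high, loose, at the back right. Origin under its centre.
- screwdriver: Bystander: red screwdriver, 190 mm long, 24 mm thick, loose, on the right. Origin under its centre.
- gauge: Bystander: grey gauge block, 24 x 60 x 24 mm, loose, at the left. Origin under its centre.

How it is judged:
By the outcome, as a careful person would: the job done as asked, in the order asked, and still so for the second after the job is handed in, with the robot touching nothing.
It also fails if it takes over 61 s, if anything falls off the work surface, if the arm or the gripper's body presses on something with over 40 N, if the wrist force passes 120 N, or if a joint passes its speed limit or range.

## Robot

A 6-joint arm with a two-finger parallel gripper is mounted at the origin on a cart in front of the work surface, level with it; the furniture and walls round the work are solid. World frame = base frame: x ahead of the robot, y to its left, z up, the work surface at z = 0. Lengths are in m, angles in rad, forces in N, time in s.
With the tool pointing down it reaches from about 0.15 to 0.775 m from the base axis. Payload 6.1 kg.
Tool frame: the origin (TCP) lies midway between the tips of the shut fingers; the grasp point (between the pads) lies 19 mm behind it; z points along the fingers, y is the line along which they close (so a half turn about z gives the same grasp; the last joint's range is limited). The gripper opens to 85 mm and grips with 20 to 120 N. Pads are 22 mm wide; open, the fingers measure 114 mm over their backs; the gripper's body (76 mm by 85 mm) begins 54 mm behind the grasp point. The pads swing forward as they close: fully open they stand 13 mm farther back than shut.
Start: joints at [-1.209, 0.126, -0.04, 1.405, 0, 1.571], TCP at [0.186, -0.491, 0.231] pointing down, gripper open.
Joint ranges: [-2.72, 2.72], [-0.95, 1.95], [-1.27, 1.35], [-1.78, 2.02], [-1.46, 1.47], [-3.14, 3.14]. Speed limits (rad/s): [2.39, 2.39, 3.01, 3.14, 3.14, 3.14].

## Interface

Orientations are given as a rotation vector (axis times angle).
In Python, from rig import readout, read_camera, camera_model, hand_in gives the robot as it stands. The module is installed in compiled form; this text tells all that it offers.
- The arm moves only by the tool send_rows, never from a script. Its argument "targets" is a list of rows, each an object with "jaw": the opening, from 0 (shut) to 1 (fully open); "linear": the shift along the tool's x, y, z as a fraction of full scale, a list of three; "twist": the turn, a rotation vector about the tool's x, y, z as a fraction of full scale, a list of three. In form: [{"jaw": jaw, "linear": [tx, ty, tz], "twist": [rx, ry, rz]}, ...]. A call has 1 to 5 rows; each row is the pose to reach, as a shift and turn from the pose commanded when the call began, along the tool's axes at that moment, turning the shorter way round; what a row does not reach only later rows make up. Full scale, the value 1, is 1000 mm for a shift and 180 degrees for a turn. A row lasts 1/10 s, in which the tool goes at most 50 mm and 8.59 degrees, less where a joint would pass 70% of its speed; a pose out of reach is approached as far as the arm can. A call with a number of a shift or a turn outside -1 to 1 is refused whole. A call with a gripper value outside its range is refused whole. The fingers move at their own pace and stop on an object; "newtons" is the grip in N (left out, the last holds). Time passes only in rows, so rows that repeat a pose let the fingers close. It gives the time, the measured TCP pose, the force, the opening and the grip force at its end, in the units of the state.
- readout.read_state(): the state, without advancing time (a new reading comes with each control period).
- read_camera(name): name is "side" or "top"; returns the picture (400x640x3 uint8, red, green, blue); there is no depth.
- camera_model(name): a dict with "intrinsics" (3x3 intrinsics, pixels), "distortion" ([k1, k2, p1, p2, k3] as OpenCV has them; the pictures are not rectified), "world_from_camera" (4x4, takes a point from camera to world coordinates). Camera axes: x right, y up, looking along -z (the intrinsics and any distortion apply to the point x, -y, -z); pixel columns grow to the right and rows downward; lengths in m; the calibration is good to about 2 mm. A picture is of the moment at which its call begins. camera_model takes no time and is no camera call.
- hand_in(): hands the job in; it is judged then, once.
The state is a dict: "time_s": time; "qpos": joint angles; "joint_velocities": joint speeds; "tau": joint torques, N m; "tcp_pos": TCP position; "eef_rot": TCP orientation; "contact_force": force on the tool from outside, world axes, zero at the start; "moment": the same for the moment, N m; "gripper_width": finger opening in m; "grip_force": force on a finger pad.
Only numpy, scipy, OpenCV 4.12 (cv2) and the standard library are available. Lean on these libraries where they do the work, as an engineer would, in place of code of your own. Each camera call takes 0.05 s, during which the arm holds its last target. There are 200 camera calls.

## Working session

There is one attempt and no reset: what is moved stays moved. The work goes in short steps, Python scripts to look and compute and a tool call to move; the robot and the scene stay as the last step left them, time stands still between calls to the robot, and variables do not carry over. Pictures are saved under pics/ and viewed, at most 10 in all, crops included, and the job is handed in when it is done.

Besides the shell and the picture viewer there is one more tool, called after "Emit:" as name(argument=value, ...), one argument or row to a line, values as JSON. send_rows: Moves the arm, as the interface text tells. Shift numbers are shares of 1000 mm and turn numbers shares of 180 degrees, none past 1 either way. Its arguments: {"type":"object","properties":{"targets":{"type":"array"},"newtons":{"type":"number"}},"required":["targets"]}

```bash
mkdir -p pics; python3 - <<'E'
from rig import readout, read_camera, camera_model
import cv2,numpy as np
print(readout.read_state())
for n in("side","top"):
    cv2.imwrite(f"pics/{n}0.png",read_camera(n)[...,::-1]); m=camera_model(n); print(n,{k:np.round(v,4).tolist() for k,v in m.items()})
E
```

```text
{'time_s': 0.0, 'qpos': array([-1.20897303e+00,  1.26397528e-01, -4.06402021e-02,  1.40539745e+00,
        1.66949838e-05,  1.57080113e+00]), 'joint_velocities': array([ 0.00034189,  0.00128898, -0.00118968, -0.00061597, -0.00115068,
        0.00085925]), 'tau': array([ 2.24511527e-04, -4.35913181e+01,  3.52924204e+01,  1.71845133e-02,
        7.74722230e-05,  2.16476735e-06]), 'tcp_pos': array([ 0.1856956 , -0.49061357,  0.23050454]), 'eef_rot': array([-3.08873466e+00, -5.64957465e-01,  4.37170889e-04]), 'contact_force': array([ 0.32488132, -0.108551  ,  0.05963554]), 'moment': array([ 0.00456352,  0.02759143, -0.03773537]), 'grip_force': 0.0, 'gripper_width': 0.08565074452120017}
side {'intrinsics': [[482.8685, 0.0, 329.05], [0.0, 482.8685, 195.3055], [0.0, 0.0, 1.0]], 'distortion': [0.0279, 0.0, 0.0, 0.0, 0.0], 'world_from_camera': [[-0.9975, 0.046, -0.0528, 0.5488], [-0.07, -0.6489, 0.7577, 1.058], [0.0006, 0.7595, 0.6505, 1.1126], [0.0, 0.0, 0.0, 1.0]]}
top {'intrinsics': [[485.6978, 0.0, 320.5304], [0.0, 485.6978, 199.4489], [0.0, 0.0, 1.0]], 'distortion': [-0.0085, 0.0, 0.0, 0.0, 0.0], 'world_from_camera': [[-0.0198, 0.9935, -0.1119, 0.4893], [-0.9998, -0.02, -0.0008, 0.0085], [-0.0031, 0.1119, 0.9937, 1.3079], [0.0, 0.0, 0.0, 1.0]]}
```

View pics/side0.png

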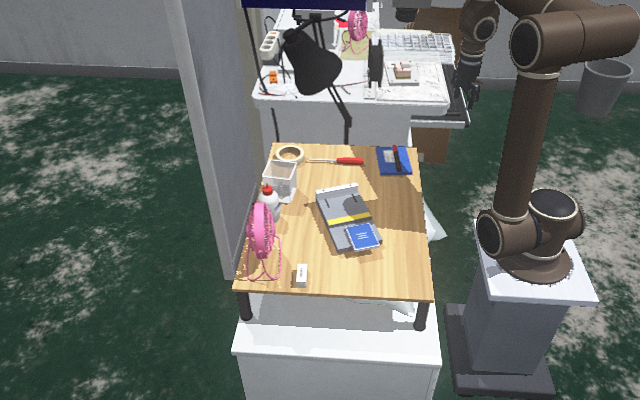

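View pics/top0.png

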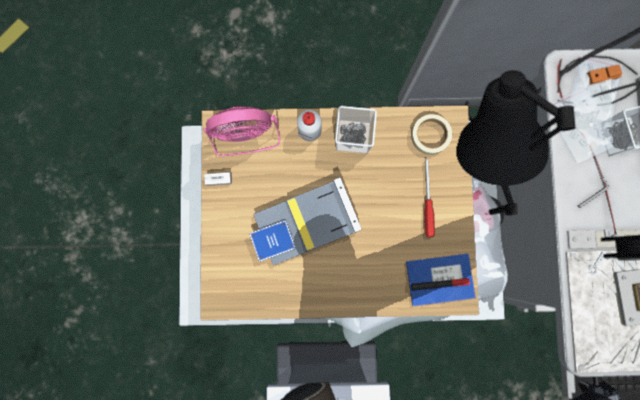

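The top view shows the plate at (272,240), the yellow strip at (301,224) and the stop at (345,207), so the turning direction is image right and slightly up. I'll rectify both views onto the plane at z = 0.175, which holds both the deck and the plate top, and measure there.

```bash
cat > h.py <<'E'
from rig import readout, read_camera, camera_model
import cv2,numpy as np
from scipy.spatial.transform import Rotation as R
S=0.0005; X0,X1,Y0,Y1=0.30,0.62,-0.16,0.20   # ortho: col -> -y, row -> -x
def ortho(n,z=0.175,img=None):
    m=camera_model(n); T=np.linalg.inv(m["world_from_camera"]); F=np.diag([1,-1,-1.])
    if img is None: img=read_camera(n)
    xs=np.arange(X1,X0,-S); ys=np.arange(Y1,Y0,-S); x,y=np.meshgrid(xs,ys,indexing="ij")
    P=np.stack([x,y,np.full_like(x,z)],-1).reshape(-1,3)
    p,_=cv2.projectPoints(P,cv2.Rodrigues(F@T[:3,:3])[0],F@T[:3,3],np.array(m["intrinsics"]),np.array(m["distortion"]))
    p=p.reshape(x.shape+(2,)).astype(np.float32)
    return cv2.remap(img,p[...,0],p[...,1],cv2.INTER_LINEAR)
def rect(mask):
    mask=cv2.morphologyEx(mask,cv2.MORPH_CLOSE,np.ones((15,15))); mask=cv2.morphologyEx(mask,cv2.MORPH_OPEN,np.ones((7,7)))
    c=max(cv2.findContours(mask,cv2.RETR_EXTERNAL,cv2.CHAIN_APPROX_NONE)[0],key=cv2.contourArea)
    r=cv2.minAreaRect(c); b=cv2.boxPoints(r)
    w=np.c_[X1-b[:,1]*S,Y1-b[:,0]*S]; return w.mean(0),np.array(r[1])*S,w
E
python3 - <<'E'
from h import *
for n in("side","top"):
    o=ortho(n); cv2.imwrite(f"pics/o_{n}.png",o[...,::-1])
    h=cv2.cvtColor(o,cv2.COLOR_RGB2HSV)
    for nm,lo,hi in(("blue",(100,120,60),(125,255,255)),("yel",(22,130,90),(34,255,255))):
        c,s,w=rect(cv2.inRange(h,lo,hi)); print(n,nm,c.round(4),s.round(4),w.round(4).tolist())
a=cv2.imread("pics/o_top.png");b=cv2.imread("pics/o_side.png")
cv2.imwrite("pics/o_both.png",cv2.resize(np.vstack([a[160:520],b[160:520]]),(600,600)))
E
```

```text
side blue [0.5241 0.1254] [0.0633 0.0831] [[0.5411999821662903, 0.17479999363422394], [0.5672000050544739, 0.0957999974489212], [0.5070000290870667, 0.07609999924898148], [0.48100000619888306, 0.1550000011920929]]
side yel [0.5631 0.06  ] [0.1245 0.0171] [[0.6182000041007996, 0.09009999781847], [0.6243000030517578, 0.07410000264644623], [0.5080000162124634, 0.029899999499320984], [0.5019000172615051, 0.045899998396635056]]
top blue [0.524  0.1244] [0.0638 0.0836] [[0.5407000184059143, 0.17430000007152557], [0.5677000284194946, 0.09520000219345093], [0.5073999762535095, 0.07460000365972519], [0.48030000925064087, 0.15369999408721924]]
top yel [0.5622 0.058 ] [0.124  0.0165] [[0.6173999905586243, 0.08749999850988388], [0.623199999332428, 0.07199999690055847], [0.507099986076355, 0.02850000001490116], [0.5012999773025513, 0.04390000179409981]]
```

View pics/o_both.png

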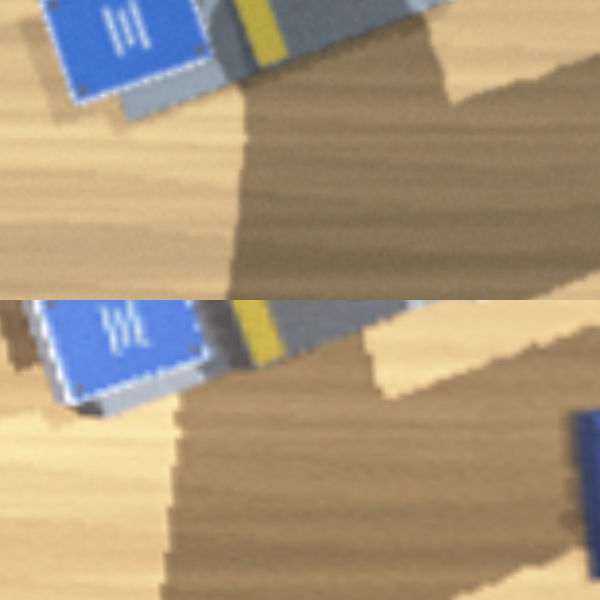

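Plate: centre about (-68, -13) mm in the stand frame, turned about 2°, all 10 mm plus above the ledge. The stand's yaw is about -69.3°. First I'll move to a hover point on the plate's -y side to nudge it to mid-width.

```bash
cat >> h.py <<'E'
O=np.array([0.560,0.0657,0.14]); A=np.deg2rad(-69.3)
RS=np.array([[np.cos(A),-np.sin(A),0],[np.sin(A),np.cos(A),0],[0,0,1.]])
RT=RS@np.diag([-1,1,-1.])   # tool x=-stand x, y=stand y
def to_stand(p): return RS.T@(np.asarray(p)-O)*1000
def st():
    s=readout.read_state(); r=R.from_rotvec(s["eef_rot"]).as_matrix()
    print("t",round(s["time_s"],2),"stand mm",to_stand(s["tcp_pos"]).round(1),"F stand",(RS.T@s["contact_force"]).round(1),"w",round(s["gripper_width"],4),"q",s["qpos"].round(2))
    return s,r
def plan(target_mm):
    s,r=st(); d=RS@(np.array(target_mm)/1000)+O-s["tcp_pos"]
    print("linear",(r.T@d).round(4),"twist",(R.from_matrix(r.T@RT).as_rotvec()/np.pi).round(4))
E
python3 -c "
from h import *
plan([-68,-90,140])"
```

```text
t 0.2 stand mm [ 388.3 -546.8   90.8] F stand [-0.2 -0.3 -0.2] w 0.0853 q [-1.21  0.13 -0.04  1.41 -0.    1.57]
linear [ 0.457  -0.4561 -0.0487] twist [-2.000e-04 -2.000e-04 -4.998e-01]
```

Emit:
send_rows(
  targets=[
    {"jaw":0,"linear":[0.034,-0.034,-0.02],"twist":[0,0,-0.04]},
    {"jaw":0,"linear":[0.068,-0.068,-0.04],"twist":[0,0,-0.08]},
    {"jaw":0,"linear":[0.102,-0.102,-0.049],"twist":[0,0,-0.12]},
    {"jaw":0,"linear":[0.136,-0.136,-0.049],"twist":[0,0,-0.16]},
    {"jaw":0,"linear":[0.17,-0.17,-0.049],"twist":[0,0,-0.2]},
  ],
)

```text
time_s: 0.7
tcp_pos: [0.285, -0.2702, 0.2807]
eef_rot: [2.76, 1.498, 0.001]
contact_force: [1.5, -0.2, -0.2]
gripper_width: 0.012
grip_force: 0.0
```

```bash
python3 -c "
from h import *
plan([-68,-90,140])"
```

```text
t 0.7 stand mm [ 217.  -376.   140.7] F stand [ 0.7  1.3 -0.2] w 0.012 q [-0.76 -0.12 -0.18  1.51  0.    1.39]
linear [ 0.3992 -0.0606  0.0006] twist [ 3.000e-04  2.000e-04 -2.985e-01]
```

Emit:
send_rows(
  targets=[
    {"jaw":0,"linear":[0.047,-0.007,0],"twist":[0,0,-0.04]},
    {"jaw":0,"linear":[0.094,-0.014,0],"twist":[0,0,-0.08]},
    {"jaw":0,"linear":[0.141,-0.021,0],"twist":[0,0,-0.12]},
    {"jaw":0,"linear":[0.188,-0.028,0],"twist":[0,0,-0.16]},
    {"jaw":0,"linear":[0.235,-0.035,0],"twist":[0,0,-0.2]},
  ],
)

```text
time_s: 1.2
tcp_pos: [0.3846, -0.0542, 0.2805]
eef_rot: [2.161, 2.279, 0.001]
contact_force: [0.6, -0.9, -0.2]
gripper_width: 0.0
grip_force: 0.0
```

```bash
python3 -c "
from h import *
plan([-68,-90,140])"
```

```text
t 1.2 stand mm [  50.2 -206.5  140.5] F stand [ 1.1  0.2 -0.2] w 0.0 q [-0.14 -0.13 -0.18  1.51 -0.    1.38]
linear [0.1479 0.0751 0.0005] twist [ 0.0002  0.0001 -0.0982]
```

Emit:
send_rows(
  targets=[
    {"jaw":0,"linear":[0.036,0.018,0],"twist":[0,0,-0.04]},
    {"jaw":0,"linear":[0.072,0.036,0],"twist":[0,0,-0.08]},
    {"jaw":0,"linear":[0.108,0.054,0],"twist":[0,0,-0.1]},
    {"jaw":0,"linear":[0.145,0.073,0],"twist":[0,0,-0.1]},
    {"jaw":0,"linear":[0.145,0.073,0],"twist":[0,0,-0.1]},
  ],
)

```text
time_s: 1.7
tcp_pos: [0.4516, 0.0958, 0.2792]
eef_rot: [-1.778, -2.588, -0.0]
contact_force: [0.3, 0.6, -0.3]
gripper_width: -0.0001
grip_force: 0.0
```

```bash
python3 -c "
from h import *
plan([-68,-90,31])
cv2.imwrite('pics/a.png',cv2.resize(np.hstack([read_camera('side')[140:290,220:420],read_camera('top')[140:290,200:400]])[...,::-1],(800,300)))"
```

```text
t 1.7 stand mm [-66.5 -90.8 139.2] F stand [-0.4  0.5 -0.3] w -0.0001 q [ 0.21  0.01 -0.06  1.5   0.    1.41]
linear [0.0014 0.0009 0.1082] twist [-0.0002 -0.0004  0.0018]
```

View pics/a.png

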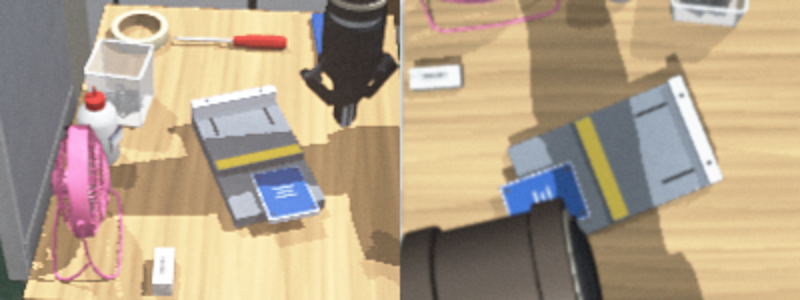

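The crop shows the closed tips hovering beside the plate's -y side, with everything clear. I'll descend next, then nudge sideways.

Emit:
send_rows(
  targets=[
    {"jaw":0,"linear":[0.001,0,0.04],"twist":[0,0,0]},
    {"jaw":0,"linear":[0.001,0,0.08],"twist":[0,0,0]},
    {"jaw":0,"linear":[0.001,0,0.108],"twist":[0,0,0]},
    {"jaw":0,"linear":[0.001,0.02,0.109],"twist":[0,0,0]},
    {"jaw":0,"linear":[0.001,0.022,0.109],"twist":[0,0,0]},
  ],
)

```text
time_s: 2.3
tcp_pos: [0.4705, 0.0998, 0.1703]
eef_rot: [-1.787, -2.583, 0.002]
contact_force: [0.4, 0.4, 0.8]
gripper_width: 0.0001
grip_force: 0.0
```

```bash
cat >> h.py <<'E'
def blue(n="side",z=0.175,lo=(100,120,60),hi=(125,255,255)):
    o=ortho(n,z); c,s,w=rect(cv2.inRange(cv2.cvtColor(o,cv2.COLOR_RGB2HSV),lo,hi))
    print(n,"plate centre",to_stand([*c,0.14]).round(1),"size",(s*1000).round(1),"corners",[to_stand([*k,.14])[:2].round(0).tolist() for k in w]); return o
E
python3 -c "
from h import *
st(); blue()"
```

```text
t 2.3 stand mm [-63.5 -71.7  30.3] F stand [-0.2  0.5  0.8] w 0.0001 q [ 0.21  0.05 -0.26  1.27 -0.    1.42]
side plate centre [-69.3 -11.8   0. ] size [62.5 81.5] corners [[-109.0, 20.0], [-28.0, 18.0], [-29.0, -44.0], [-111.0, -42.0]]
```

Emit:
send_rows(
  targets=[
    {"jaw":0,"linear":[0.006,0,0],"twist":[0,0,0]},
    {"jaw":0,"linear":[0.006,0.006,0],"twist":[0,0,0]},
    {"jaw":0,"linear":[0.006,0.01,0],"twist":[0,0,0]},
    {"jaw":0,"linear":[0.006,0.014,0],"twist":[0,0,0]},
    {"jaw":0,"linear":[0.006,0.016,0],"twist":[0,0,0]},
  ],
)

```text
time_s: 2.85
tcp_pos: [0.4838, 0.1123, 0.1715]
eef_rot: [1.785, 2.585, 0.0]
contact_force: [-1.9, -1.8, 2.3]
gripper_width: -0.0
grip_force: 1.0
```

```bash
python3 -c "
from h import *
st(); blue()"
```

```text
t 2.85 stand mm [-70.5 -54.9  31.5] F stand [ 1.  -2.4  2.3] w -0.0 q [ 0.23  0.08 -0.22  1.27 -0.    1.44]
side plate centre [-69.3 -12.4   0. ] size [63.3 81.5] corners [[-109.0, 21.0], [-27.0, 17.0], [-30.0, -46.0], [-111.0, -42.0]]
```

Emit:
send_rows(
  targets=[
    {"jaw":0,"linear":[0,0.003,-0.001],"twist":[0,0,0]},
    {"jaw":0,"linear":[0,0.006,-0.001],"twist":[0,0,0]},
    {"jaw":0,"linear":[0,0.009,-0.001],"twist":[0,0,0]},
    {"jaw":0,"linear":[0,0.012,-0.001],"twist":[0,0,0]},
    {"jaw":0,"linear":[0,0.012,-0.001],"twist":[0,0,0]},
  ],
)

```text
time_s: 3.4
tcp_pos: [0.495, 0.1166, 0.1722]
eef_rot: [1.785, 2.585, 0.0]
contact_force: [-0.9, 0.1, -0.6]
gripper_width: -0.0
grip_force: 0.0
```

```bash
python3 -c "
from h import *
st(); blue()"
```

```text
t 3.4 stand mm [-70.6 -42.8  32.2] F stand [-0.4 -0.8 -0.6] w -0.0 q [ 0.23  0.1  -0.2   1.27  0.    1.44]
side plate centre [-68.9   0.5   0. ] size [62.1 81.7] corners [[-108.0, 33.0], [-27.0, 30.0], [-29.0, -32.0], [-111.0, -29.0]]
```

Emit:
send_rows(
  targets=[
    {"jaw":0,"linear":[0,-0.015,0],"twist":[0,0,0]},
    {"jaw":0,"linear":[0,-0.015,-0.05],"twist":[0,0,0]},
    {"jaw":0.2,"linear":[0.03,0.015,-0.06],"twist":[0,0,0]},
    {"jaw":0.4,"linear":[0.06,0.043,-0.06],"twist":[0,0,0]},
    {"jaw":0.4,"linear":[0.077,0.043,-0.06],"twist":[0,0,0]},
  ],
)

```text
time_s: 3.95
tcp_pos: [0.5096, 0.2062, 0.2322]
eef_rot: [1.784, 2.585, 0.003]
contact_force: [0.4, -0.7, -0.0]
gripper_width: 0.0342
grip_force: 0.0
```

```bash
python3 -c "
from h import *
blue();plan([-145,0,12])
"
```

```text
side plate centre [-73.7  25.2   0. ] size [25.4 76.7] corners [[-114.0, 31.0], [-38.0, 45.0], [-34.0, 20.0], [-109.0, 6.0]]
t 4.0 stand mm [-150.9    1.1   92. ] F stand [-1.8 -0.1 -1. ] w 0.0342 q [0.39 0.17 0.01 1.41 0.   1.59]
linear [-0.006  -0.0011  0.0799] twist [ 0.0001 -0.0005  0.001 ]
```

Side view is blocked by the gripper. I'll descend behind the plate and close up to contact.

Emit:
send_rows(
  targets=[
    {"jaw":0.4,"linear":[0,0,0.04],"twist":[0,0,0]},
    {"jaw":0.4,"linear":[0,0,0.08],"twist":[0,0,0]},
    {"jaw":0.4,"linear":[-0.01,0,0.08],"twist":[0,0,0]},
    {"jaw":0.4,"linear":[-0.02,0,0.08],"twist":[0,0,0]},
    {"jaw":0.4,"linear":[-0.024,0,0.08],"twist":[0,0,0]},
  ],
)

```text
time_s: 4.5
tcp_pos: [0.5176, 0.1802, 0.1548]
eef_rot: [1.786, 2.582, 0.004]
contact_force: [-1.5, -0.3, -0.8]
gripper_width: 0.0339
grip_force: 0.5
```

```bash
python3 -c "
from h import *
st();blue('top')
cv2.imwrite('pics/b.png',cv2.resize(np.hstack([read_camera('side')[170:290,280:420],read_camera('top')[170:290,220:360]])[...,::-1],(800,343),interpolation=cv2.INTER_CUBIC))"
```

```text
t 4.5 stand mm [-122.1    0.8   14.8] F stand [-0.3 -1.5 -0.8] w 0.0339 q [ 0.34  0.18 -0.15  1.24 -0.    1.55]
top plate centre [-66.6  -0.1   0. ] size [63.6 84.5] corners [[-108.0, 33.0], [-23.0, 30.0], [-26.0, -33.0], [-110.0, -30.0]]
```

View pics/b.png

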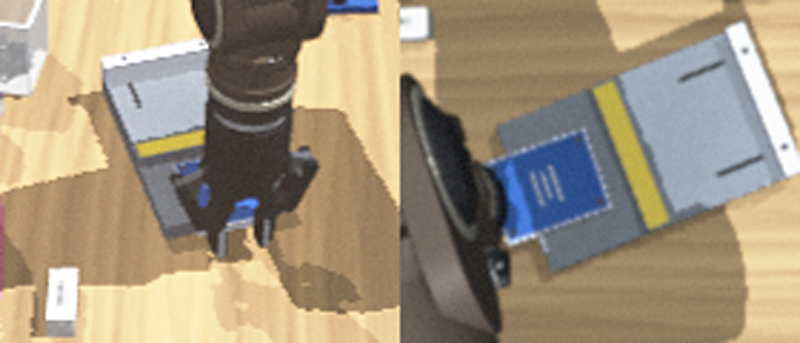

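The crops show both tips just behind the plate's near edge, with the plate centred. I'll push it towards the step.

Emit:
send_rows(
  targets=[
    {"jaw":0.4,"linear":[-0.004,0,0.001],"twist":[0,0,0]},
    {"jaw":0.4,"linear":[-0.008,0,0.002],"twist":[0,0,0]},
    {"jaw":0.4,"linear":[-0.012,0,0.002],"twist":[0,0,0]},
    {"jaw":0.4,"linear":[-0.016,0,0.002],"twist":[0,0,0]},
    {"jaw":0.4,"linear":[-0.018,0,0.002],"twist":[0,0,0]},
  ],
)

```text
time_s: 5.15
tcp_pos: [0.5226, 0.1641, 0.1504]
eef_rot: [-1.786, -2.585, -0.0]
contact_force: [-0.7, 1.8, 2.2]
gripper_width: 0.0338
grip_force: 1.1
```

```bash
python3 -c "
from h import *
st();blue('top')"
```

```text
t 5.15 stand mm [-105.3   -0.2   10.4] F stand [-1.9 -0.   2.2] w 0.0338 q [ 0.3   0.18 -0.15  1.24  0.    1.51]
top plate centre [-50.7   0.5   0. ] size [63.8 85. ] corners [[-93.0, 32.0], [-8.0, 32.0], [-8.0, -31.0], [-93.0, -31.0]]
```

Emit:
send_rows(
  targets=[
    {"jaw":0.4,"linear":[-0.002,0,0],"twist":[0,0,0]},
    {"jaw":0.4,"linear":[-0.004,0,0],"twist":[0,0,0]},
    {"jaw":0.4,"linear":[-0.005,0,0],"twist":[0,0,0]},
    {"jaw":0.4,"linear":[-0.006,0,0],"twist":[0,0,0]},
  ],
)

```text
time_s: 5.6
tcp_pos: [0.523, 0.1623, 0.1504]
eef_rot: [-1.778, -2.581, -0.008]
contact_force: [-8.2, 17.4, 3.4]
gripper_width: 0.0341
grip_force: 9.7
```

```bash
python3 -c "
from h import *
st();blue('top')"
```

```text
t 5.6 stand mm [-103.4   -0.5   10.4] F stand [-19.1  -1.5   3.4] w 0.0341 q [ 0.3   0.18 -0.15  1.24  0.01  1.5 ]
top plate centre [-46.3   0.6   0. ] size [63.8 81.2] corners [[-87.0, 32.0], [-6.0, 33.0], [-6.0, -31.0], [-87.0, -32.0]]
```

The plate is flush and square, at 19 N for about 4 mm of overtravel. I'll ease off slightly and raise along the arc.

Emit:
send_rows(
  targets=[
    {"jaw":0.4,"linear":[0.001,0,-0.003],"twist":[0,0,0]},
    {"jaw":0.4,"linear":[0.001,0,-0.006],"twist":[0,0,0]},
    {"jaw":0.4,"linear":[0.001,0,-0.009],"twist":[0,0,0]},
    {"jaw":0.4,"linear":[0.001,0,-0.012],"twist":[0,0,0]},
    {"jaw":0.4,"linear":[0.001,0,-0.016],"twist":[0,0,0]},
  ],
)

```text
time_s: 6.15
tcp_pos: [0.5229, 0.1621, 0.1658]
eef_rot: [-1.78, -2.582, -0.004]
contact_force: [-3.6, 10.0, 0.4]
gripper_width: 0.0339
grip_force: 5.4
```

```bash
python3 -c "
from h import *
st();blue('top')
cv2.imwrite('pics/c.png',cv2.resize(np.hstack([read_camera('side')[170:290,280:420],read_camera('top')[170:290,220:360]])[...,::-1],(800,343),interpolation=cv2.INTER_CUBIC))"
```

```text
t 6.15 stand mm [-103.2   -0.6   25.8] F stand [-10.6   0.2   0.4] w 0.0339 q [ 0.3   0.18 -0.12  1.27  0.01  1.5 ]
top plate centre [-47.9   0.9   0. ] size [64.2 85.3] corners [[-90.0, 34.0], [-5.0, 32.0], [-6.0, -32.0], [-91.0, -30.0]]
```

View pics/c.png

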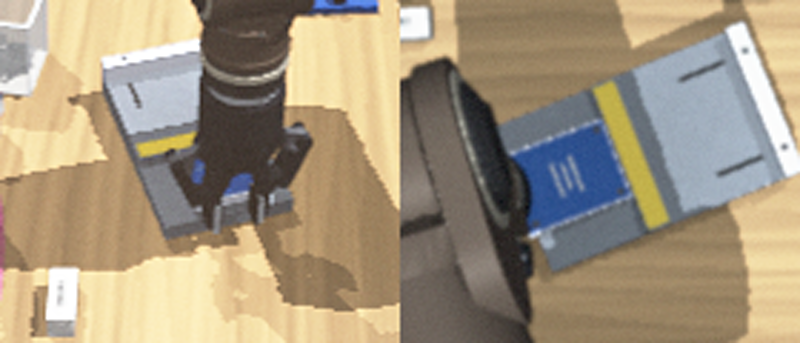

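The side crop shows the ledge visible beneath the raised near edge, so the plate is tipping. I'll go on along the arc.

Emit:
send_rows(
  targets=[
    {"jaw":0.4,"linear":[0,0,-0.005],"twist":[0,0,0]},
    {"jaw":0.4,"linear":[-0.001,0,-0.01],"twist":[0,0,0]},
    {"jaw":0.4,"linear":[-0.003,0,-0.015],"twist":[0,0,0]},
    {"jaw":0.4,"linear":[-0.004,0,-0.02],"twist":[0,0,0]},
    {"jaw":0.4,"linear":[-0.006,0,-0.025],"twist":[0,0,0]},
  ],
)

```text
time_s: 6.8
tcp_pos: [0.5252, 0.1566, 0.1916]
eef_rot: [-1.78, -2.583, -0.005]
contact_force: [-5.8, 11.2, 3.0]
gripper_width: 0.0344
grip_force: 6.1
```

```bash
python3 -c "
from h import *
st();blue('top')
cv2.imwrite('pics/d.png',cv2.resize(np.hstack([read_camera('side')[170:290,280:420],read_camera('top')[170:290,220:360]])[...,::-1],(800,343),interpolation=cv2.INTER_CUBIC))"
```

```text
t 6.8 stand mm [-97.3  -0.4  51.6] F stand [-12.5  -1.5   3. ] w 0.0344 q [ 0.29  0.17 -0.07  1.33  0.01  1.49]
top plate centre [-44.4   1.7   0. ] size [64.7 80.5] corners [[-83.0, 35.0], [-3.0, 33.0], [-5.0, -32.0], [-86.0, -29.0]]
```

View pics/d.png

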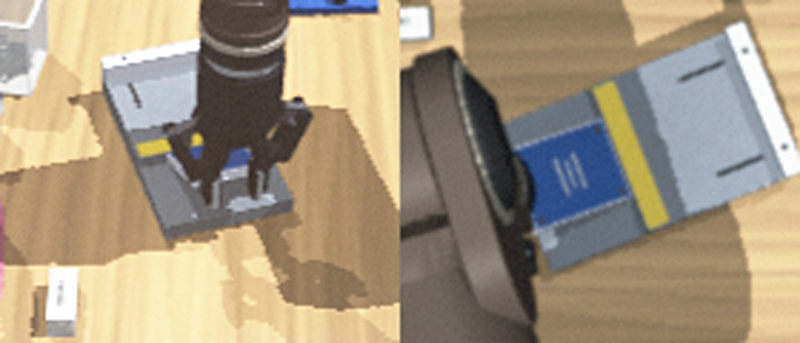

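The side crop shows the plate tilted about 27° with the tips still behind its edge. I'll continue to about 60°.

Emit:
send_rows(
  targets=[
    {"jaw":0.4,"linear":[-0.005,0,-0.012],"twist":[0,0,0]},
    {"jaw":0.4,"linear":[-0.009,0,-0.019],"twist":[0,0,0]},
    {"jaw":0.4,"linear":[-0.014,0,-0.025],"twist":[0,0,0]},
    {"jaw":0.4,"linear":[-0.021,0,-0.033],"twist":[0,0,0]},
    {"jaw":0.4,"linear":[-0.03,0,-0.041],"twist":[0,0,0]},
  ],
)

```text
time_s: 7.45
tcp_pos: [0.5369, 0.1261, 0.2328]
eef_rot: [1.784, 2.586, 0.0]
contact_force: [0.2, 1.0, 1.2]
gripper_width: 0.034
grip_force: 0.5
```

```bash
python3 -c "
from h import *
st()
cv2.imwrite('pics/e.png',cv2.resize(np.hstack([read_camera('side')[170:290,280:420],read_camera('top')[170:290,220:360]])[...,::-1],(800,343),interpolation=cv2.INTER_CUBIC))"
```

```text
t 7.45 stand mm [-64.7  -0.3  92.8] F stand [-0.9  0.5  1.2] w 0.034 q [0.23 0.18 0.02 1.42 0.   1.44]
```

View pics/e.png

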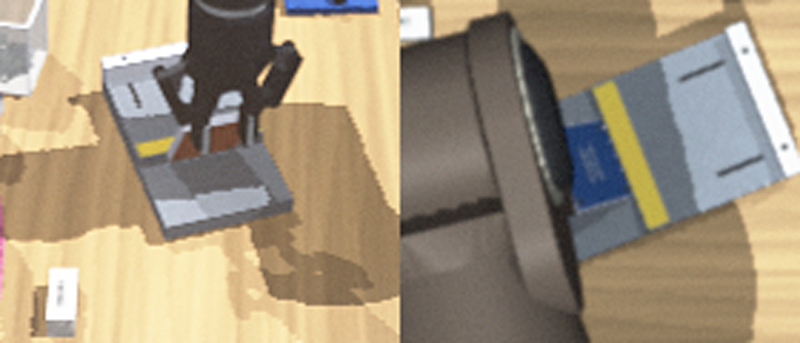

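The side crop shows copper underneath and the plate at about 60°, the top crop confirming. I'll push past upright.

Emit:
send_rows(
  targets=[
    {"jaw":0.4,"linear":[-0.008,0,-0.005],"twist":[0,0,0]},
    {"jaw":0.4,"linear":[-0.016,0,-0.008],"twist":[0,0,0]},
    {"jaw":0.4,"linear":[-0.024,0,-0.01],"twist":[0,0,0]},
    {"jaw":0.4,"linear":[-0.032,0,-0.012],"twist":[0,0,0]},
    {"jaw":0.4,"linear":[-0.04,0,-0.013],"twist":[0,0,0]},
  ],
)

```text
time_s: 8.05
tcp_pos: [0.5514, 0.0877, 0.2453]
eef_rot: [1.786, 2.585, -0.0]
contact_force: [0.1, 0.5, -0.3]
gripper_width: 0.0339
grip_force: 0.0
```

Emit:
send_rows(
  targets=[
    {"jaw":0.4,"linear":[-0.007,0,0],"twist":[0,0,0]},
    {"jaw":0.4,"linear":[-0.014,0,0],"twist":[0,0,0]},
    {"jaw":0.4,"linear":[-0.021,0,0],"twist":[0,0,0]},
    {"jaw":0.4,"linear":[-0.028,0,0],"twist":[0,0,0]},
    {"jaw":0.4,"linear":[-0.032,0,0],"twist":[0,0,0]},
  ],
)

```text
time_s: 8.55
tcp_pos: [0.5626, 0.058, 0.2452]
eef_rot: [-1.786, -2.585, 0.0]
contact_force: [-0.7, -0.4, 0.8]
gripper_width: 0.0341
grip_force: 0.0
```

```bash
python3 -c "
from h import *
st()
cv2.imwrite('pics/f.png',cv2.resize(np.hstack([read_camera('side')[170:290,280:420],read_camera('top')[170:290,220:360]])[...,::-1],(800,343),interpolation=cv2.INTER_CUBIC))"
```

```text
t 8.55 stand mm [  8.1  -0.2 105.2] F stand [ 0.1 -0.8  0.8] w 0.0341 q [ 0.1   0.2   0.08  1.45 -0.    1.31]
```

View pics/f.png

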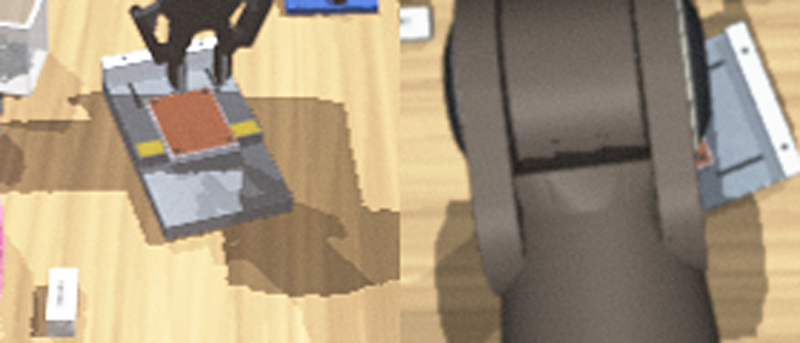

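The plate lies copper side up on the deck. I'll back off, descend behind it and measure.

Emit:
send_rows(
  targets=[
    {"jaw":0.4,"linear":[0.03,0,0],"twist":[0,0,0]},
    {"jaw":0.4,"linear":[0.06,0,0],"twist":[0,0,0]},
    {"jaw":0.4,"linear":[0.06,0,0.03],"twist":[0,0,0]},
    {"jaw":0.4,"linear":[0.06,0,0.067],"twist":[0,0,0]},
    {"jaw":0.4,"linear":[0.06,0,0.067],"twist":[0,0,0]},
  ],
)

```text
time_s: 9.15
tcp_pos: [0.5381, 0.1147, 0.1736]
eef_rot: [-1.781, -2.581, 0.009]
contact_force: [-0.2, -0.3, -0.2]
gripper_width: 0.0342
grip_force: 0.0
```

```bash
cat >> h.py <<'E'
def cop(n): return blue(n,0.185,(0,110,60),(14,255,255))
E
python3 -c "
from h import *
st(); cop('side'); cop('top')"
```

```text
t 9.15 stand mm [-53.6  -3.2  33.6] F stand [ 0.2 -0.3 -0.2] w 0.0342 q [ 0.21  0.19 -0.09  1.3   0.    1.42]
side plate centre [11.4 12.8  0. ] size [36.1 12.3] corners [[-8.0, 15.0], [-2.0, 26.0], [30.0, 11.0], [25.0, -1.0]]
top plate centre [23.3  0.6  0. ] size [61.8 83.1] corners [[-19.0, 31.0], [65.0, 32.0], [65.0, -30.0], [-18.0, -31.0]]
```

Emit:
send_rows(
  targets=[
    {"jaw":0.4,"linear":[0,0,-0.005],"twist":[0,0,0]},
    {"jaw":0.4,"linear":[-0.008,0.002,-0.005],"twist":[0,0,0]},
    {"jaw":0.4,"linear":[-0.016,0.002,-0.005],"twist":[0,0,0]},
    {"jaw":0.4,"linear":[-0.024,0.002,-0.005],"twist":[0,0,0]},
    {"jaw":0.4,"linear":[-0.03,0.002,-0.005],"twist":[0,0,0]},
  ],
)

```text
time_s: 9.75
tcp_pos: [0.5542, 0.0871, 0.1841]
eef_rot: [-1.786, -2.584, -0.003]
contact_force: [-1.4, 3.3, 4.6]
gripper_width: 0.0341
grip_force: 2.5
```

```bash
python3 -c "
from h import *
st(); cop('top')"
```

```text
t 9.75 stand mm [-22.1   2.2  44.1] F stand [-3.6 -0.2  4.6] w 0.0341 q [ 0.16  0.2  -0.06  1.31  0.    1.36]
top plate centre [36.   0.7  0. ] size [61.6 58. ] corners [[7.0, 31.0], [65.0, 32.0], [65.0, -30.0], [7.0, -30.0]]
```

The plate hasn't moved and Fz is up, so the tips are riding on its top edge. I'll back off, go lower and retry.

Emit:
send_rows(
  targets=[
    {"jaw":0.4,"linear":[0,0,-0.006],"twist":[0,0,0]},
    {"jaw":0.4,"linear":[0.015,0,-0.006],"twist":[0,0,0]},
    {"jaw":0.4,"linear":[0.03,-0.001,-0.003],"twist":[0,0,0]},
    {"jaw":0.4,"linear":[0.03,-0.002,0.006],"twist":[0,0,0]},
    {"jaw":0.4,"linear":[0.03,-0.002,0.006],"twist":[0,0,0]},
  ],
)

```text
time_s: 10.3
tcp_pos: [0.5398, 0.1156, 0.1756]
eef_rot: [-1.782, -2.585, 0.003]
contact_force: [0.1, -0.2, 0.0]
gripper_width: 0.0338
grip_force: 0.0
```

```bash
python3 -c "
from h import *
st(); cop('top')"
```

```text
t 10.3 stand mm [-53.8  -1.2  35.6] F stand [0.3 0.  0. ] w 0.0338 q [ 0.21  0.18 -0.09  1.3  -0.    1.42]
top plate centre [23.2  0.6  0. ] size [62.1 83.2] corners [[-19.0, 31.0], [64.0, 32.0], [65.0, -30.0], [-18.0, -31.0]]
```

Emit:
send_rows(
  targets=[
    {"jaw":0.4,"linear":[-0.006,0.001,0],"twist":[0,0,0]},
    {"jaw":0.4,"linear":[-0.012,0.001,0],"twist":[0,0,0]},
    {"jaw":0.4,"linear":[-0.018,0.001,0],"twist":[0,0,0]},
    {"jaw":0.4,"linear":[-0.024,0.001,0],"twist":[0,0,0]},
    {"jaw":0.4,"linear":[-0.028,0.001,0],"twist":[0,0,0]},
  ],
)

```text
time_s: 10.85
tcp_pos: [0.5523, 0.0883, 0.1774]
eef_rot: [-1.786, -2.584, -0.001]
contact_force: [-0.2, 1.1, 0.4]
gripper_width: 0.034
grip_force: 0.8
```

```bash
python3 -c "
from h import *
st(); cop('top')"
```

```text
t 10.85 stand mm [-23.9   0.8  37.4] F stand [-1.1  0.2  0.4] w 0.034 q [ 0.16  0.2  -0.08  1.3   0.    1.37]
top plate centre [39.2  0.6  0. ] size [62.  65.7] corners [[6.0, 32.0], [72.0, 31.0], [72.0, -31.0], [6.0, -30.0]]
```

Emit:
send_rows(
  targets=[
    {"jaw":0.4,"linear":[-0.007,0,0],"twist":[0,0,0]},
    {"jaw":0.4,"linear":[-0.014,0,0],"twist":[0,0,0]},
    {"jaw":0.4,"linear":[-0.021,0,0],"twist":[0,0,0]},
    {"jaw":0.4,"linear":[-0.028,0,0],"twist":[0,0,0]},
    {"jaw":0.4,"linear":[-0.035,0,0],"twist":[0,0,0]},
  ],
)

```text
time_s: 11.4
tcp_pos: [0.5646, 0.0557, 0.1774]
eef_rot: [-1.786, -2.585, -0.0]
contact_force: [-0.0, 2.1, 0.6]
gripper_width: 0.034
grip_force: 1.0
```

Emit:
send_rows(
  targets=[
    {"jaw":0.4,"linear":[-0.002,0,0],"twist":[0,0,0]},
    {"jaw":0.4,"linear":[-0.004,0,0],"twist":[0,0,0]},
    {"jaw":0.4,"linear":[-0.005,0,0],"twist":[0,0,0]},
  ],
)

```text
time_s: 11.7
tcp_pos: [0.5662, 0.0515, 0.1773]
eef_rot: [-1.786, -2.585, -0.0]
contact_force: [-0.8, 2.6, 1.1]
gripper_width: 0.0342
grip_force: 1.0
```

```bash
python3 -c "
from h import *
st(); cop('side')"
```

```text
t 11.7 stand mm [15.5  0.8 37.3] F stand [-2.7  0.2  1.1] w 0.0342 q [ 0.09  0.21 -0.05  1.3   0.    1.3 ]
side plate centre [ 52.3 -12.    0. ] size [56.6 28.7] corners [[21.0, -14.0], [32.0, 12.0], [84.0, -10.0], [73.0, -36.0]]
```

Not yet against the stop. I'll keep going in small steps.

Emit:
send_rows(
  targets=[
    {"jaw":0.4,"linear":[-0.002,0,0],"twist":[0,0,0]},
    {"jaw":0.4,"linear":[-0.003,0,0],"twist":[0,0,0]},
    {"jaw":0.4,"linear":[-0.004,0,0],"twist":[0,0,0]},
    {"jaw":0.4,"linear":[-0.005,0,0],"twist":[0,0,0]},
  ],
)

```text
time_s: 12.15
tcp_pos: [0.5665, 0.0502, 0.1773]
eef_rot: [-1.779, -2.582, -0.007]
contact_force: [-5.7, 15.0, 3.9]
gripper_width: 0.0347
grip_force: 8.4
```

```bash
python3 -c "
from h import *
st()"
```

```text
t 12.15 stand mm [16.8  0.6 37.3] F stand [-16.1  -0.    3.9] w 0.0347 q [ 0.08  0.21 -0.05  1.31  0.01  1.29]
```

Firm contact at the predicted position. I'll retreat back and up, then look.

Emit:
send_rows(
  targets=[
    {"jaw":0.4,"linear":[0.01,0,0],"twist":[0,0,0]},
    {"jaw":0.4,"linear":[0.04,0,0],"twist":[0,0,0]},
    {"jaw":0.4,"linear":[0.06,0,-0.03],"twist":[0,0,0]},
    {"jaw":0.4,"linear":[0.09,0,-0.06],"twist":[0,0,0]},
    {"jaw":0.4,"linear":[0.13,-0.02,-0.08],"twist":[0,0,0]},
  ],
)

```text
time_s: 12.65
tcp_pos: [0.5046, 0.162, 0.2583]
eef_rot: [1.786, 2.582, 0.001]
contact_force: [0.2, 1.4, 0.1]
gripper_width: 0.0342
grip_force: 0.0
```

```bash
python3 -c "
from h import *
st();cop('side');cop('top')
cv2.imwrite('pics/g.png',cv2.resize(np.hstack([read_camera('side')[130:300,220:430],read_camera('top')[130:300,220:430]])[...,::-1],(800,324),interpolation=cv2.INTER_CUBIC))"
```

```text
t 12.65 stand mm [-109.7  -17.8  118.3] F stand [-1.3  0.7  0.1] w 0.0342 q [ 0.31  0.14  0.03  1.46 -0.    1.52]
side plate centre [72.3  6.3  0. ] size [58.3 88.2] corners [[35.0, 44.0], [121.0, 26.0], [110.0, -31.0], [23.0, -13.0]]
top plate centre [72.   1.9  0. ] size [64.1 83. ] corners [[30.0, 34.0], [113.0, 34.0], [113.0, -30.0], [31.0, -30.0]]
```

View pics/g.png

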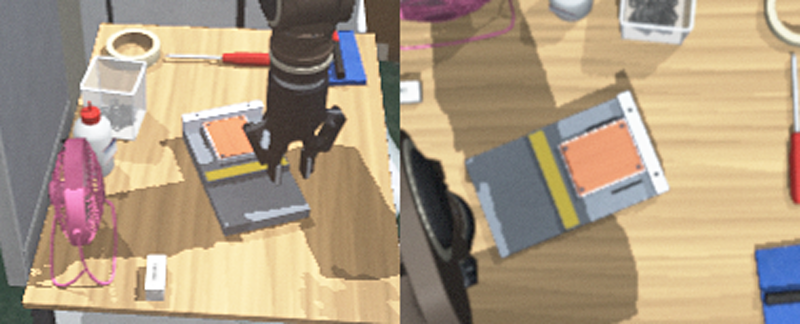

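The final crops show the plate copper up, square and against the stop, about 2 mm off mid-width, with the bystanders untouched and the gripper clear.

```bash
python3 -c "
from rig import hand_in
print(hand_in())"
```

```text
the job is handed in; nothing more can be done
None
```

The plate was flipped over the step and now lies copper side up, flat and square against the back stop, about 2 mm off mid-width; the other things were not disturbed, and I handed the job in at about 13 s.

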